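Uncover and shut the marked stopcock

TASK

The long grey stopcock box on the bench has a metal cover that hides two valves. Without grasping or lifting anything, push the cover by its raised rib with a fingertip along its guides, to the left, all the way to the end stop; then push the marked valve handle, the one whose free end is a round disc, a quarter turn clockwise (seen from above) up to its stop, so that it lies across its pipe and is shut. Leave the other, plain bar handle as it is, and do not disturb the things standing around.

Things in the scene. Friction and masses are not known exactly. Their poses are not given: they have to be found in the camera images.
- stopcock_box: the box, fixed to the bench: grey walls, 164 (x) x 432 (y) x 82 mm high, with a 5 mm high foot at each end. Origin: centre of the underside; x points away from the robot, y along the length to the robot's left, z up. Guide lips 4 thick and 82 high run round the rim, inner faces at x -78 and 78, y -212 and 212. All coordinates and heights in mm below are in this frame
- valve_bay (a point): centre of the mouth of the valve bay, in the box's -y half, at (0, -105, 72); the bay is inside x -70 to 70, y -204 to -6, with a white floor 5 high. Two pipes run through it along x; there nothing but the handles reaches higher than 50
- deck (a point): centre of the flat deck, the box's +y half, at (0, 106, 72), on which the cover is parked when it is aside
- cover: loose metal plate, 152 (x) x 212 (y) x 5 mm, about 0.3 kg, lying between the guide lips on ledges 72 high, with 2 mm of play at either side. Origin: centre of its underside; axes as the box's. It slides along the box's y: shut over the bay at y = -105 to -92, fully aside against the end lip at y = +106
- cover_rib (a point): centre of the cover's raised rib, 70 (x) x 10 (y), which stands 25 high on the middle of the plate (from 77 to 102 above the box's underside); this point is 90 above the box's underside. The rib's faces across y are the ones to push
- disc_handle (a joint): angle of the disc handle: 0 = open, in line with its pipe, pointing along the box's -x; grows clockwise seen from above to the hard stop at 1.571 = shut, across the pipe, pointing along the box's +y. At angle a it points along (-cos a, sin a) in the box's x, y. Starts at 0 to 0.3 and stays where it is left (friction about 0.06 N m, no spring)
- disc_handle_tip (a point): centre of the round disc (24 mm across, 10 thick, from 50 to 60 high) at the free end of the marked handle, 42 from the turning axis; the handle's bar is 11 wide and 7 thick. It may be at either of the two valve places in the bay: turning axis at x = 15 and y = -145 or y = -66
- disc_handle_pivot (a point): point on the upright turning axis of the disc valve's handle, 55 mm above the box's underside, half-way up the handle; its axes are the box's axes
- plain_handle (a joint): angle of the plain handle: 0 = open, in line with its pipe, pointing along the box's -x; grows clockwise seen from above to the hard stop at 1.571 = shut, across the pipe, pointing along the box's +y. At angle a it points along (-cos a, sin a) in the box's x, y. Starts at 0 to 0.3 and stays where it is left (friction about 0.06 N m, no spring)
- plain_handle_tip (a point): end of the unmarked handle, a plain square-ended bar 11 wide, 7 thick, from 50 to 57 above the box's underside, 48 from the turning axis; at the other valve place
- plain_handle_pivot (a point): point on the upright turning axis of the plain valve's handle, 55 mm above the box's underside, half-way up the handle; its axes are the box's axes
- vial_02: clear sample vial with a screw cap, 23 x 23 x 48, loose, in front of the box; origin: centre of its underside; a bystander
- weight_1: metal calibration weight, 24 across, 30 high, loose, in front of the box; origin: centre of its underside; a bystander
- weight_2: smaller metal calibration weight, 19 across, 22 high, loose, in front of the box; origin: centre of its underside; a bystander
- beaker_2: small beaker, 48 x 50 x 62, loose, in front of the box; origin: centre of its underside; a bystander
- lab_timer: countdown timer with a wedge-shaped body, 69 x 70 x 34, loose, behind the box; origin: centre of its underside; a bystander
- vial_05: clear sample vial with a screw cap, 23 x 23 x 48, loose, behind the box; origin: centre of its underside; a bystander

How it is judged:
By the outcome, as a careful person would: the job done as asked, in the order asked, and still so for the second after the job is handed in, with the robot touching nothing.
It also fails if it takes over 48 s, if anything falls off the work surface, if the arm or the gripper's body presses on something with over 40 N, if the wrist force passes 120 N, or if a joint passes its speed limit or range.

ROBOT

A 6-joint arm with a two-finger parallel gripper is mounted at the origin on a cart in front of the work surface, level with it; the furniture and walls round the work are solid. World frame = base frame: x ahead of the robot, y to its left, z up, the work surface at z = 0. Lengths are in m, angles in degrees, forces in N, time in s.
With the tool pointing down it reaches from about 0.375 to 0.9 m from the base axis. Payload 3.1 kg.
Tool frame: the origin (TCP) lies on the centre line of the jaws, within the pads' length; the fingertips stand 14 mm ahead of it and the grasp point (between the pads) lies 5 mm behind it (bot.tips_ahead is the distance from the TCP to the fingertips, in m); z points along the fingers, y is the line along which they close (so a half turn about z gives the same grasp; the last joint's range is limited). The gripper opens to 87 mm and grips with 3 to 60 N. Pads are 19 mm wide; open, the fingers measure 117 mm over their backs; the gripper's body (75 mm by 190 mm) begins 51 mm behind the grasp point.
Start: joints at [-76.175, 30.224, 82.088, -0, 67.689, -10.227], TCP at [0.255, -0.571, 0.214] pointing down, gripper open.
Joint ranges: [-176.69, 176.69], [-43.24, 126.21], [12.49, 139.97], [-82, 262], [0, 151.66], [-163.58, 163.58]. Speed limits (degrees/s): [159.86, 159.86, 180, 180, 180, 180].

INTERFACE

Orientations are given as a 3x3 rotation matrix whose columns are the frame's x, y, z axes.
In Python, from rig import bot gives the robot as it stands.
- The arm moves only by the tool play_rows, never from a script. Its argument "moves" is a list that holds one entry, the list of rows, each a list of 6 numbers: the shift along the tool's x, y, z in mm, then the turn, a rotation vector about the tool's x, y, z in rad. A call has 1 to 5 rows; each row shifts and turns the commanded pose from where the row before left it, along the tool's axes as they then stand; what a row does not reach is not made up. A row lasts 1/10 s, in which the tool goes at most 50 mm and 8.59 degrees, less where a joint would pass 70% of its speed; a pose out of reach is approached as far as the arm can. A call with a gripper value outside its range is refused whole. "fingers" is the opening, from -1 (shut) to 1 (fully open), set as the call begins (left out, the last holds). The fingers move at their own pace and stop on an object; the grip force is fixed at half the most. Time passes only in rows, so rows that do not move let the fingers close. It gives the time, the measured TCP pose, the force, the opening and the grip force at its end, in the units of the state.
- bot.read_state(): the state, without advancing time (a new reading comes with each control period).
- bot.capture(name): name is "scene" or "side" or "wrist"; returns a dict with "image" (400x640x3 uint8, blue, green, red), "fx", "fy", "cx", "cy" (pixels), "distortion" ([k1, k2, p1, p2, k3] as OpenCV has them; the pictures are not rectified), "R" (3x3) and "t" (3): a world point X has camera coordinates R X + t. Camera axes: x right, y down, z forward; pixel columns grow to the right and rows downward; lengths in m; the calibration is good to about 2 mm. A picture is of the moment at which its call begins. There is no depth.
- bot.hand_in(): hands the job in; it is judged then, once.
Trained networks look in a picture, given as the dict that the camera call returned (one of the last four; its "shot" number tells which), for a name from the list of things; names that differ only in an ending like _2 or _b are one class to them, and where a whole thing is asked for, a point or a joint stands for the part that bears it (a point fixed in the world has none). Each returns a list of dicts, best first, with "confidence" (0 to 1); they miss things now and then, are a little off and sometimes report something else, mostly with a low value. They report only what shows in the picture. A call takes as long as a camera call.
- bot.search_frame(picture, query): "centre" ([column, row] in pixels, amid what is visible of it).
- bot.silhouettes(picture, query): "pixels" (400x640 bool, what is visible of it) and "centre" ([column, row] in pixels, amid what is visible of it).
- bot.pinpoint(picture, query): "centre" ([column, row] in pixels: a listed point, or the origin of a listed thing).
The state is a dict: "time_s": time; "joint_positions": joint angles; "qvel": joint speeds; "tau": joint torques, N m; "position": TCP position; "tcp_rot": TCP orientation; "force": force on the tool from outside, world axes, zero at the start; "moment": the same for the moment, N m; "opening": opening from 0.0 (shut) to 1.0 (fully open); "grasp_force": force on a finger pad.
Only numpy, scipy, OpenCV 4.12 (cv2) and the standard library are available. Lean on these libraries where they do the work, as an engineer would, in place of code of your own. Each camera call takes 0.05 s, during which the arm holds its last target. There are 200 camera calls.

## Working session

There is one attempt and no reset: what is moved stays moved. The work goes in short steps, Python scripts to look and compute and a tool call to move; the robot and the scene stay as the last step left them, time stands still between calls to the robot, and variables do not carry over. Pictures are saved under pics/ and viewed, at most 13 in all, crops included, and the job is handed in when it is done.

Besides the shell and the picture viewer there is one more tool, called after "Request:" as name([rows], argument=value, ...), one row to a line, values as JSON. play_rows: Moves the arm, as the interface text tells. Its arguments: {"type":"object","properties":{"moves":{"type":"array","items":{"type":"array","items":{"type":"array","items":{"type":"number"}}}},"fingers":{"type":"number"}},"required":["moves"]}

```bash
mkdir -p pics; ls; cat > h.py <<'E'
import numpy as np, cv2
from rig import bot
def ray(p,px):
    K=np.array([[p['fx'],0,p['cx']],[0,p['fy'],p['cy']],[0,0,1.]])
    u=cv2.undistortPoints(np.array([[px]],float),K,np.array(p['distortion'],float))[0,0]
    R=np.array(p['R']);t=np.array(p['t'])
    return -R.T@t, R.T@np.array([u[0],u[1],1.])
def atz(p,px,z):
    o,d=ray(p,px); return o+d*(z-o[2])/d[2]
def proj(p,X):
    K=np.array([[p['fx'],0,p['cx']],[0,p['fy'],p['cy']],[0,0,1.]])
    return cv2.projectPoints(np.array(X,float).reshape(-1,3),cv2.Rodrigues(np.array(p['R']))[0],np.array(p['t'],float),K,np.array(p['distortion'],float))[0][:,0]
E
python3 - <<'E'
from h import *
np.set_printoptions(precision=4,suppress=True)
s=bot.read_state();print(s['time_s'],s['position'],s['tcp_rot'],s['opening'])
for n in ['scene','side']:
    p=bot.capture(n);cv2.imwrite(f'pics/{n}0.png',p['image'])
    print(n,'cam',-np.array(p['R']).T@np.array(p['t']))
    for q,z in [('cover_rib',.09),('stopcock_box',0),('cover',.072),('deck',.072),('valve_bay',.072),('disc_handle_tip',.055),('weight_1',0),('vial_02',0),('beaker_2',0),('lab_timer',0)]:
        for r in bot.pinpoint(p,q)[:3]:
            print(q,np.array(r['centre']),round(r['confidence'],2),atz(p,r['centre'],z))
E
```

```text
pics
0.0 [ 0.2546 -0.57    0.2135] [[ 0.9132  0.4075 -0.0005]
 [ 0.4075 -0.9132  0.0021]
 [ 0.0004 -0.0021 -1.    ]] 1.000015299307897
scene cam [1.2876 0.1802 0.4557]
cover_rib [243.8 201. ] 0.7 [ 0.5532 -0.1207  0.09  ]
stopcock_box [290.3 244.4] 0.83 [ 0.5531 -0.0256  0.    ]
cover [243.4 208.5] 0.76 [ 0.5515 -0.1235  0.072 ]
deck [338.4 223.4] 0.79 [0.5746 0.0768 0.072 ]
weight_1 [245.6 208.4] 0.62 [ 0.4117 -0.1755  0.    ]
vial_02 [281.8 278.2] 0.66 [ 0.6721 -0.0101  0.    ]
lab_timer [331.  303.4] 0.89 [0.7247 0.0902 0.    ]
side cam [ 0.4679 -0.674   0.7224]
cover_rib [328.6 251.2] 0.79 [ 0.5498 -0.1292  0.09  ]
stopcock_box [325.7 254.7] 0.59 [ 0.5528 -0.0616  0.    ]
cover [330.2 256.7] 0.87 [ 0.5531 -0.1297  0.072 ]
cover [380.1 208.9] 0.51 [0.6972 0.0014 0.072 ]
deck [281.8 207. ] 0.63 [0.4599 0.046  0.072 ]
deck [325.5 196.3] 0.6 [0.5724 0.0689 0.072 ]
deck [326.2 250.4] 0.3 [ 0.5473 -0.1106  0.072 ]
disc_handle_tip [373.4 234.3] 0.62 [ 0.6659 -0.0637  0.055 ]
weight_1 [269.3 268. ] 0.61 [ 0.416 -0.082  0.   ]
weight_1 [283.1 235.5] 0.55 [0.4553 0.0178 0.    ]
weight_1 [328.8 254.6] 0.22 [ 0.5603 -0.0624  0.    ]
vial_02 [375.7 235.4] 0.68 [ 0.6871 -0.018   0.    ]
vial_02 [274.8 298.3] 0.48 [ 0.4243 -0.1683  0.    ]
beaker_2 [277.9 208. ] 0.57 [0.4481 0.1234 0.    ]
lab_timer [379.5 208.8] 0.55 [0.7211 0.0768 0.    ]
```

View pics/scene0.png

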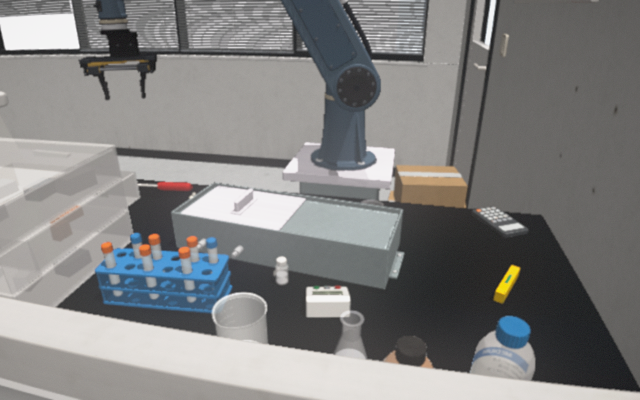

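View pics/side0.png

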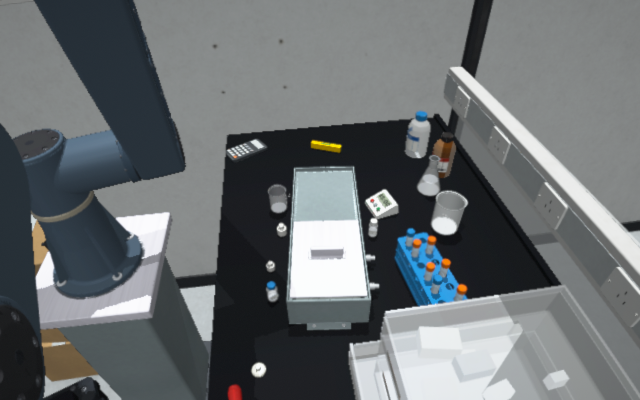

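The scene view shows the grey box with its cover over the right half (rib near 243,201). In the side view the rib is at about (327,251), and the loose things sit on both sides of the box. Next I go above the box for a wrist view.

Request:
play_rows([
  [[38,-26,-8,0,0,0],[38,-26,-8,0,0,0],[38,-26,-8,0,0,0],[38,-26,-8,0,0,0],[38,-26,-8,0,0,0]],
], fingers=-1)

```text
time_s: 1.6
position: [0.376, -0.373, 0.2549]
tcp_rot: [[0.913, 0.407, 0.0], [0.407, -0.913, -0.0], [0.0, 0.0, -1.0]]
force: [1.0, 0.1, -0.3]
opening: 0.629
grasp_force: 0.0
```

Request:
play_rows([
  [[38,-26,-8,0,0,0],[38,-26,-8,0,0,0.131],[38,-26,-8,0,0,0.131],[30,-30,-8,0,0,0.131],[20,-30,-8,0,0,0.131]],
])

```text
time_s: 2.1
position: [0.4976, -0.1937, 0.295]
tcp_rot: [[0.994, -0.108, 0.001], [-0.108, -0.994, -0.0], [0.001, 0.0, -1.0]]
force: [0.3, -0.7, -0.4]
opening: 0.174
grasp_force: 0.0
```

```bash
python3 - <<'E'
from h import *
np.set_printoptions(precision=4,suppress=True)
s=bot.read_state();print(s['time_s'],s['position'],s['tcp_rot'],s['opening'])
n='wrist'
p=bot.capture(n);cv2.imwrite(f'pics/{n}1.png',p['image'])
print(n,'cam',-np.array(p['R']).T@np.array(p['t']),np.array(p['R'])[2])
for q,z in [('cover_rib',.09),('stopcock_box',0),('cover',.072),('deck',.072),('valve_bay',.072),('disc_handle_tip',.055)]:
        for r in bot.pinpoint(p,q)[:3]:
            print(q,np.array(r['centre']),round(r['confidence'],2),atz(p,r['centre'],z))
E
```

```text
2.1 [ 0.4976 -0.1937  0.295 ] [[ 0.9942 -0.1076  0.0009]
 [-0.1076 -0.9942 -0.0002]
 [ 0.0009  0.0001 -1.    ]] 0.17383919600595196
wrist cam [ 0.5811 -0.2022  0.4652] [-0.303   0.0321 -0.9524]
cover_rib [272.  141.4] 0.71 [ 0.5474 -0.1304  0.09  ]
cover_rib [268.8 144.8] 0.63 [ 0.5434 -0.1254  0.09  ]
cover [275.2 141.4] 0.96 [ 0.5452 -0.1314  0.072 ]
deck [129.7 140.1] 0.62 [0.5707 0.0742 0.072 ]
valve_bay [193.3  57.6] 0.25 [ 0.6638 -0.0421  0.072 ]
```

View pics/wrist1.png

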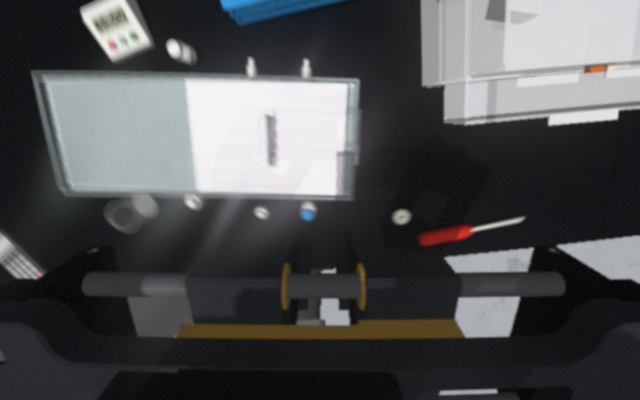

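The wrist view shows the rim corners at about (34,72), (62,198), (354,198) and (358,80), and the rib at (268,140). I'll fit the box pose by overlaying its hull on the network masks.

```bash
cat > fit.py <<'E'
from h import *
from scipy.optimize import minimize
def box2w(v,P):
    c,s=np.cos(v[2]),np.sin(v[2]);P=np.atleast_2d(P)
    return np.c_[v[0]+c*P[:,0]-s*P[:,1],v[1]+s*P[:,0]+c*P[:,1],P[:,2]]
def w2box(v,P):
    c,s=np.cos(v[2]),np.sin(v[2]);d=np.array(P)[:2]-v[:2]
    return np.array([c*d[0]+s*d[1],-s*d[0]+c*d[1]])*1000
C=np.array([[x,y,z] for x in(-.082,.082) for y in(-.216,.216) for z in(0,.082)])
E
python3 - <<'E'
from fit import *
np.set_printoptions(precision=4,suppress=True)
ms=[]
for n in ['wrist','side','scene']:
    p=bot.capture(n); r=bot.silhouettes(p,'stopcock_box')
    m=r[0]['pixels'].astype(np.uint8)
    for rr in bot.silhouettes(p,'cover')[:1]: m|=rr['pixels'].astype(np.uint8)
    m=cv2.morphologyEx(m,cv2.MORPH_CLOSE,np.ones((7,7),np.uint8))
    ms.append((n,p,m))
def cost(v,S):
    e=0
    for n,p,m in S:
        h=cv2.convexHull(proj(p,box2w(v,C)).astype(np.float32))
        im=np.zeros((1600,2560),np.uint8);cv2.fillConvexPoly(im,np.round(h*4*16).astype(np.int32),1,shift=4)
        f=cv2.resize(im*255,(640,400),interpolation=cv2.INTER_AREA)/255.
        e+=np.abs(f-m).sum()/m.sum()
    return e
v0=np.array([.562,-.032,-.108])
for S in [ms[:1],ms[1:2],ms[2:],ms]:
    r=minimize(cost,v0,args=(S,),method='Nelder-Mead',options=dict(initial_simplex=v0+np.vstack([np.zeros(3),np.diag([.01,.01,.03])])))
    print([n for n,_,_ in S],r.x,np.degrees(r.x[2]),r.fun)
v=r.x
for rib in [(.5474,-.1304),(.5498,-.1292),(.5532,-.1207)]: print(w2box(v,rib))
n,p,m=ms[0];im=p['image'].copy()
im2=cv2.resize(im[40:220,0:400],None,fx=2,fy=2)
for q in proj(p,box2w(v,C[1::2])): cv2.circle(im2,tuple(int(a) for a in (q-[0,40])*2),3,(0,0,255),-1)
for q in proj(p,box2w(v,[[x,y,.102] for x in(-.035,.035) for y in (-.105,-.095)])): cv2.circle(im2,tuple(int(a) for a in (q-[0,40])*2),2,(0,255,0),-1)
cv2.imwrite('pics/fit.png',im2)
E
```

```text
['wrist'] [ 0.5585 -0.0304 -0.1209] -6.9282908127043905 0.864839784409026
['side'] [ 0.5574 -0.0436 -0.1268] -7.262532327706465 0.18047328488504957
['scene'] [ 0.2959 -0.1914  1.8522] 106.12361082602064 1.37171827102719
['wrist', 'side', 'scene'] [ 0.5576 -0.0323 -0.1225] -7.021509234593217 5.155215081106458
[  1.846  -98.5965]
[  4.0814 -97.1121]
[  6.4168 -88.2602]
```

View pics/fit.png

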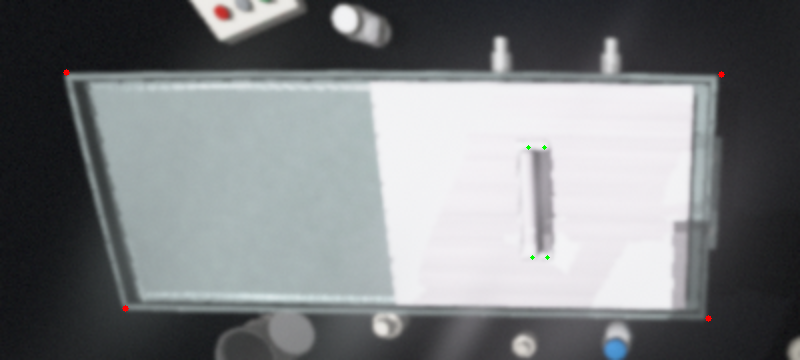

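```bash
cat > goal.py <<'E'
from fit import *
from scipy.spatial.transform import Rotation as Ro
V=np.array([.5576,-.0323,-.1225])
def togo(v,xb,yb,zt):
    "tool-frame shift (mm) to bring tips to box (xb,yb,zt) mm, and yaw left (about tool z)"
    s=bot.read_state();R=np.array(s['tcp_rot'])
    w=box2w(v,[[xb/1e3,yb/1e3,zt/1e3+bot.tips_ahead]])[0]
    yaw=np.arctan2(R[1,0],R[0,0])
    print('t',s['time_s'],'now box',w2box(v,s['position']),'tips z',1e3*(s['position'][2]-bot.tips_ahead),'shift',R.T@(w-s['position'])*1e3,'turn z',yaw-v[2],'F',s['force'],'op',s['opening'])
E
python3 - <<'E'
from goal import *
from scipy.optimize import least_squares
np.set_printoptions(precision=4,suppress=True)
p=bot.capture('wrist')
px=np.array([[68,75],[717,78],[125,311],[706,316]])/2+[0,40]
P=np.array([[.082,.216,.082],[.082,-.216,.082],[-.082,.216,.082],[-.082,-.216,.082]])
r=least_squares(lambda v:(proj(p,box2w(v,P))-px).ravel(),V)
print(r.x,r.fun)
togo(r.x,2,-136,86);togo(V,2,-136,86)
E
```

```text
[ 0.5572 -0.03   -0.1195] [-1.2618  0.1905  0.8526 -1.2957 -0.0028 -0.002   0.2938  1.8475]
t 2.95 now box [ -40.7462 -171.9152] tips z 280.3759671471235 shift [ 43.3233 -35.2172 194.3759] turn z 0.01591245207578057 F [-0.2372  0.7439  0.1359] op 0.00740199820531266
t 2.95 now box [ -40.8741 -169.7684] tips z 280.3759671471235 shift [ 43.5148 -32.9399 194.3758] turn z 0.018874536638592426 F [-0.2372  0.7439  0.1359] op 0.00740199820531266
```

Request:
play_rows([
  [[22,-17,30,0,0,0.016],[21,-16,42,0,0,0],[0,0,45,0,0,0],[0,0,45,0,0,0],[0,0,30,0,0,0]],
])

```text
time_s: 3.45
position: [0.5415, -0.1666, 0.0994]
tcp_rot: [[0.993, -0.118, -0.003], [-0.118, -0.993, 0.002], [-0.004, -0.001, -1.0]]
force: [-0.6, -0.3, 0.0]
opening: 0.011
grasp_force: 0.0
```

Request:
play_rows([
  [[0,-6,0,0,0,0],[0,-6,0,0,0,0],[0,-6,0,0,0,0],[0,-10,0,0,0,0],[0,-10,0,0,0,0]],
])

```text
time_s: 3.95
position: [0.5483, -0.1294, 0.1041]
tcp_rot: [[0.993, -0.119, 0.003], [-0.119, -0.993, -0.001], [0.003, 0.001, -1.0]]
force: [0.4, -0.2, -0.1]
opening: 0.009
grasp_force: 0.0
```

```bash
sed -i 's/^V=.*/V=np.array([.5572,-.0300,-.1195])/' goal.py; python3 - <<'E'
from goal import *
np.set_printoptions(precision=4,suppress=True)
togo(V,2,84,86)
for n in ['side','scene']:
    p=bot.capture(n);
    for r in bot.pinpoint(p,'cover_rib')[:2]: print(n,r['confidence'],w2box(V,atz(p,r['centre'],.09)))
    if n=='side': cv2.imwrite('pics/side2.png',cv2.resize(p['image'][130:340,220:430],None,fx=2.8,fy=2.8))
E
```

```text
t 3.95 now box [  3.0426 -99.712 ] tips z 90.12370777457866 shift [  -1.0146 -183.7157    3.9629] turn z 0.00022287263580174355 F [ 0.3817 -0.1596 -0.0602] op 0.009073079836273649
side 0.79 [  2.4563 -95.6412]
side 0.15 [-111.3426   56.6705]
scene 0.76 [  1.9773 -92.6062]
```

View pics/side2.png

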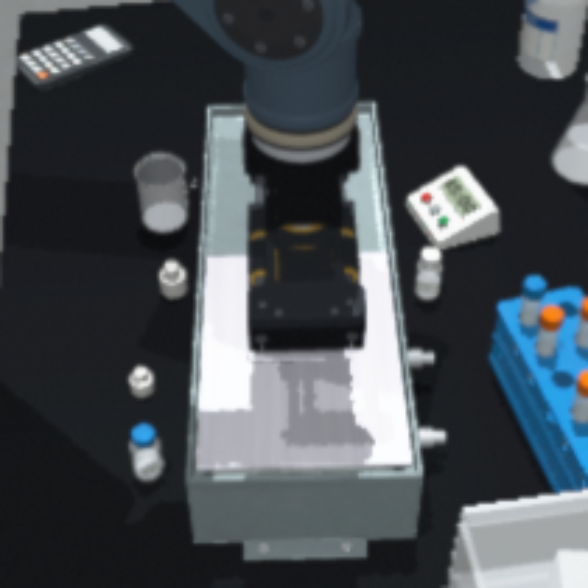

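The gripper is over the rib, but I can't tell whether the cover has moved. I'll compare its left edge (about row 255 in the crop) with the first picture.

```bash
python3 - <<'E'
from goal import *
np.set_printoptions(precision=4,suppress=True)
togo(V,2,84,86)
a=cv2.imread('pics/side0.png')[130:340,270:390]
p=bot.capture('side');b=p['image'][130:340,270:390]
cv2.imwrite('pics/cmp.png',cv2.resize(np.hstack([a,b]),None,fx=2.8,fy=2.8))
for y in (-.006,.0,.01,.02): print(y,proj(p,box2w(V,[[-.06,y,.077],[.06,y,.077]])))
print(proj(p,box2w(V,C[1::2])))
for c in (293,296,299,348,352): print(c,a[80:105,c-270].sum(1),b[80:105,c-270].sum(1))
E
```

```text
t 4.15 now box [  2.3654 -99.9574] tips z 89.05048658219484 shift [  -0.129  -183.9593    2.9501] turn z 0.0013033982195663485 F [0.6047 0.0387 0.5819] op 0.002231526209267277
-0.006 [[299.5819 225.1805]
 [351.0937 223.8561]]
0.0 [[299.6356 223.3612]
 [350.8974 222.0437]]
0.01 [[299.7242 220.3679]
 [350.5741 219.0616]]
0.02 [[299.8115 217.4222]
 [350.2558 216.1269]]
[[285.8023 300.88  ]
 [293.1976 166.6766]
 [370.8411 298.661 ]
 [352.9256 165.1534]]
293 [407 392 368 409 465 466 452 448 485 516 484 494 534 534 545 558 560 604
 651 694 693 699 715 736 742] [378 364 336 378 440 445 433 422 439 470 471 481 502 482 485 492 485 524
 571 632 633 645 671 705 711]
296 [602 582 596 565 556 564 557 555 556 561 554 641 746 750 750 751 752 752
 752 752 752 752 752 753 753] [525 509 519 496 489 495 490 489 489 492 488 568 706 717 717 717 719 720
 719 720 720 720 722 722 722]
299 [551 550 553 554 550 544 548 551 555 552 558 648 747 752 752 752 752 752
 753 753 754 755 755 755 755] [486 484 485 488 484 479 480 484 488 486 492 580 711 720 720 722 722 722
 722 723 725 725 725 725 726]
348 [549 548 551 553 553 552 550 550 550 595 706 755 757 757 758 758 758 759
 759 759 759 759 759 759 759] [552 553 554 556 548 527 523 524 523 556 655 701 683 608 600 599 602 608
 609 609 603 532 272 190 193]
352 [557 553 550 549 544 547 551 549 552 597 710 755 756 756 757 757 757 757
 757 757 757 757 757 758 758] [563 557 555 552 551 553 556 554 558 605 711 750 736 733 730 731 731 732
 731 733 733 733 735 735 736]
```

View pics/cmp.png

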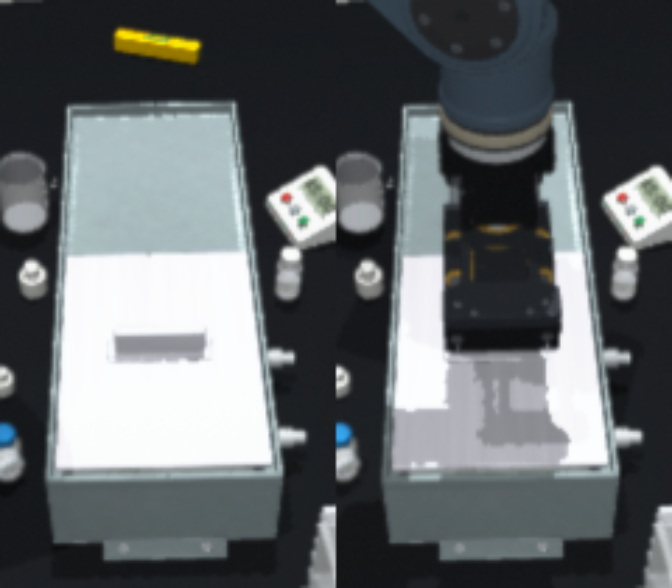

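The left edge is unchanged, so the cover hasn't moved. I'll check the fingertip against the rib in the scene camera.

```bash
python3 - <<'E'
from goal import *
np.set_printoptions(precision=4,suppress=True)
s=bot.read_state();pos=np.array(s['position']);R=np.array(s['tcp_rot'])
p=bot.capture('scene');print(s['position'],s['force'])
im=cv2.resize(p['image'][120:270,160:360],None,fx=4,fy=4,interpolation=cv2.INTER_CUBIC)
def dot(X,c):
    for q in proj(p,X): cv2.circle(im,tuple(int(a) for a in (q-[160,120])*4),3,c,-1); print(q)
dot([pos+R[:,2]*.014],(0,0,255))
dot(box2w(V,[[x,y,.102] for x in(-.035,.035) for y in (-.105,-.095)]),(0,255,0))
cv2.imwrite('pics/scene3.png',im)
E
```

```text
[ 0.5476 -0.1299  0.1028] [-0.5304  0.1347 -0.5913]
[240.5661 199.9686]
[246.4687 186.9207]
[250.7502 187.5327]
[230.16   200.1923]
[234.6828 200.8957]
```

View pics/scene3.png

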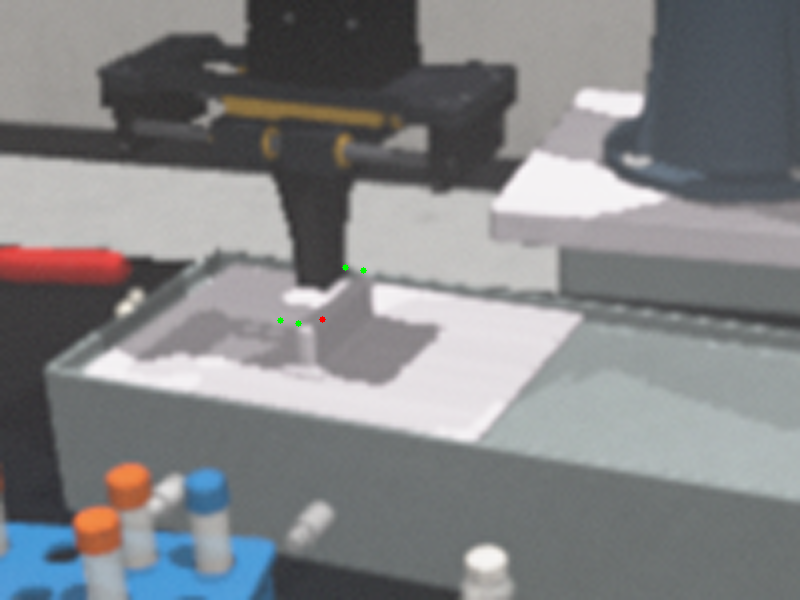

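The tip is right at the rib's -y face and just short of pushing it. Carry on pushing.

Request:
play_rows([
  [[0,-4,3,0,0,0],[0,-8,0,0,0,0],[0,-12,0,0,0,0],[0,-14,0,0,0,0],[0,-14,0,0,0,0]],
])

```text
time_s: 4.75
position: [0.5535, -0.0768, 0.0993]
tcp_rot: [[0.993, -0.119, -0.0], [-0.119, -0.993, 0.0], [-0.0, -0.0, -1.0]]
force: [-0.9, -0.4, -0.1]
opening: 0.005
grasp_force: 0.0
```

Request:
play_rows([
  [[0,-14,0,0,0,0],[0,-14,0,0,0,0],[0,-14,0,0,0,0],[0,-14,0,0,0,0],[0,-14,0,0,0,0]],
])

```text
time_s: 5.25
position: [0.562, -0.0075, 0.0994]
tcp_rot: [[0.993, -0.119, 0.0], [-0.119, -0.993, -0.0], [0.0, 0.0, -1.0]]
force: [0.0, 0.2, 0.9]
opening: 0.003
grasp_force: 0.0
```

```bash
python3 - <<'E'
from goal import *
np.set_printoptions(precision=4,suppress=True)
togo(V,2,84,86)
for n in ['side','scene']:
    p=bot.capture(n)
    for r in bot.pinpoint(p,'cover_rib')[:1]+bot.pinpoint(p,'disc_handle_tip')[:1]: print(n,r['confidence'],w2box(V,atz(p,r['centre'],.09)))
E
```

```text
t 5.25 now box [ 2.0483 22.889 ] tips z 85.39098042106322 shift [ -0.0262 -61.111   -0.6099] turn z 0.00036096129936002974 F [0.0374 0.1873 0.9023] op 0.00301705761108221
side 0.63 [  2.1368 -92.2268]
scene 0.72 [  4.9324 -87.9175]
```

```bash
python3 - <<'E'
from goal import *
p=bot.capture('scene')
a=cv2.resize(p['image'][120:270,160:420],None,fx=3,fy=3,interpolation=cv2.INTER_CUBIC)
cv2.imwrite('pics/scene4.png',a)
E
```

```text
(no output)
```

View pics/scene4.png

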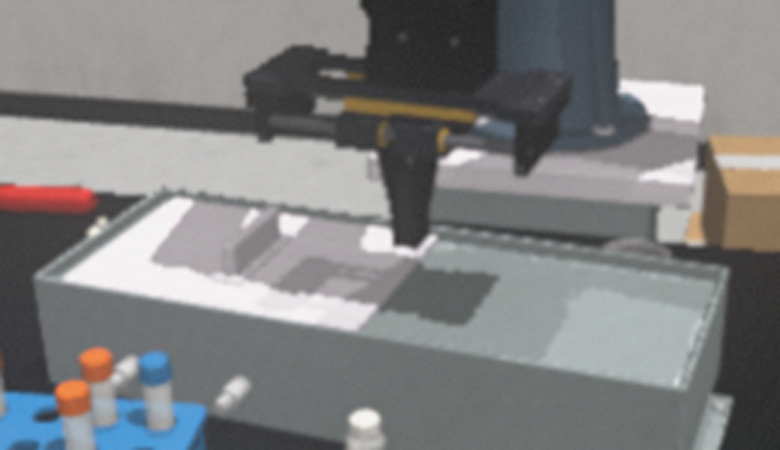

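The finger went past the rib without touching it (rib still at about (252,243) in the crop, fingertip at (408,245)). So the tip is either higher or further back than I assumed. I'll work out its true position.

```bash
python3 - <<'E'
from goal import *
np.set_printoptions(precision=4,suppress=True)
s=bot.read_state();pos=np.array(s['position']);R=np.array(s['tcp_rot']);print(pos,bot.tips_ahead)
p=bot.capture('scene')
for d in (-.014,0,.014,.03): print(d,proj(p,[pos+R[:,2]*d]))
print('box rim corners',proj(p,box2w(V,C[1::2])), 'rib',proj(p,box2w(V,[[x,y,.102] for x in(-.035,.035) for y in (-.1,)])))
# observed rib top ends, in full px
for q in [(160+237/3,120+240/3),(160+272/3,120+210/3)]: print(q,w2box(V,atz(p,q,.102)))
print('corner rows seen', (160+727/3,120+267/3),(160+685/3,120+385/3),(160+38/3,120+278/3))
print('deck/cover edge at rim',w2box(V,atz(p,(160+362/3,120+328/3),.077)))
E
```

```text
[ 0.5619 -0.0094  0.0994] 0.014
-0.014 [[295.9374 197.057 ]]
0 [[296.0549 203.6   ]]
0.014 [[296.1717 210.049 ]]
0.03 [[296.3042 217.3058]]
box rim corners [[213.0793 181.1154]
 [401.795  207.9975]
 [169.7454 211.1332]
 [387.6155 248.4575]] rib [[248.6057 187.2261]
 [232.417  200.5434]]
(239.0, 200.0) [ 28.5166 -88.9592]
(250.66666666666669, 190.0) [-23.2809 -89.3437]
corner rows seen (402.33333333333337, 209.0) (388.33333333333337, 248.33333333333334) (172.66666666666666, 212.66666666666669)
deck/cover edge at rim [70.2618 16.5871]
```

The fingertip shows about 20 mm shorter than stated: its end is at row 201, and row 210 was expected. It therefore passed over the 102 mm rib. I'll go back and find the cover's surface by touch.

Request:
play_rows([
  [[0,20,-15,0,0,0],[0,40,-5,0,0,0],[0,40,0,0,0,0],[0,40,0,0,0,0],[0,18,0,0,0,0]],
])

```text
time_s: 6.15
position: [0.5429, -0.1699, 0.1197]
tcp_rot: [[0.992, -0.123, 0.001], [-0.123, -0.992, -0.002], [0.002, 0.001, -1.0]]
force: [0.1, 0.3, 0.6]
opening: 0.006
grasp_force: 0.0
```

Request:
play_rows([
  [[0,0,0,0,0,0],[0,0,15,0,0,0],[0,0,10,0,0,0],[0,0,3,0,0,0],[0,0,0,0,0,0]],
])

```text
time_s: 6.65
position: [0.5425, -0.1647, 0.0907]
tcp_rot: [[0.993, -0.118, -0.002], [-0.118, -0.993, 0.001], [-0.002, -0.001, -1.0]]
force: [0.6, -0.2, 0.2]
opening: -0.001
grasp_force: 0.0
```

Request:
play_rows([
  [[0,0,2,0,0,0],[0,0,2,0,0,0],[0,0,2,0,0,0],[0,0,0,0,0,0]],
])

```text
time_s: 7.05
position: [0.543, -0.1656, 0.0853]
tcp_rot: [[0.993, -0.119, -0.0], [-0.119, -0.993, 0.0], [-0.0, -0.0, -1.0]]
force: [0.2, 1.5, 0.1]
opening: 0.002
grasp_force: 0.0
```

Request:
play_rows([
  [[0,0,2,0,0,0],[0,0,2,0,0,0],[0,0,2,0,0,0],[0,0,0,0,0,0]],
])

```text
time_s: 7.45
position: [0.5427, -0.1656, 0.079]
tcp_rot: [[0.993, -0.119, -0.001], [-0.119, -0.993, 0.0], [-0.001, -0.0, -1.0]]
force: [0.7, 0.5, 0.8]
opening: 0.004
grasp_force: 0.0
```

Request:
play_rows([
  [[0,-8,0,0,0,0],[0,-8,0,0,0,0],[0,-8,0,0,0,0],[0,-8,0,0,0,0],[0,-8,0,0,0,0]],
])

```text
time_s: 7.95
position: [0.548, -0.1254, 0.0795]
tcp_rot: [[0.993, -0.118, 0.0], [-0.118, -0.993, -0.001], [0.0, 0.001, -1.0]]
force: [-0.1, -2.0, -0.9]
opening: 0.003
grasp_force: 0.9
```

```bash
cat > look.py <<'E'
from goal import *
np.set_printoptions(precision=4,suppress=True)
togo(V,0,0,0)
for n in ['side','scene']:
    p=bot.capture(n)
    for r in bot.pinpoint(p,'cover_rib')[:1]: print('rib',n,r['confidence'],w2box(V,atz(p,r['centre'],.09)))
    for q in ('disc_handle_tip','plain_handle_tip'):
        for r in bot.pinpoint(p,q)[:1]: print(q,n,r['confidence'],w2box(V,atz(p,r['centre'],.055)))
E
python3 look.py
```

```text
t 7.95 now box [  2.1871 -95.7931] tips z 65.46263521148317 shift [ -2.1186 -95.8388  65.3979] turn z 0.0009203622869220496 F [-0.1117 -2.0319 -0.8946] op 0.002848334102810931
rib side 0.23 [-97.9563 -45.97  ]
disc_handle_tip side 0.3 [  3.6469 -73.5646]
rib scene 0.63 [  6.5072 -75.0008]
```

Contact: there's 2 N along -y and the rib is moving. Keep pushing.

Request:
play_rows([
  [[0,-8,0,0,0,0],[0,-10,0,0,0,0],[0,-12,0,0,0,0],[0,-12,0,0,0,0],[0,-12,0,0,0,0]],
])

```text
time_s: 8.85
position: [0.5542, -0.071, 0.0794]
tcp_rot: [[0.993, -0.119, -0.0], [-0.119, -0.993, -0.0], [-0.0, 0.0, -1.0]]
force: [-0.2, -1.7, -0.1]
opening: 0.006
grasp_force: 1.0
```

Request:
play_rows([
  [[0,-12,0,0,0,0],[0,-12,0,0,0,0],[0,-12,0,0,0,0],[0,-12,0,0,0,0],[0,-12,0,0,0,0]],
])

```text
time_s: 9.35
position: [0.5614, -0.0118, 0.0794]
tcp_rot: [[0.993, -0.119, -0.0], [-0.119, -0.993, -0.0], [-0.0, 0.0, -1.0]]
force: [0.5, -1.4, 1.5]
opening: 0.007
grasp_force: 1.1
```

```bash
python3 look.py
```

```text
t 9.35 now box [ 2.0313 18.6206] tips z 65.42852358149894 shift [-2.0347 18.6162 65.4297] turn z 0.0002454145538994812 F [ 0.4547 -1.4408  1.4949] op 0.007240715493071235
rib side 0.87 [ 0.7974 30.3565]
disc_handle_tip side 0.48 [ -23.4334 -136.5139]
rib scene 0.79 [15.9941 42.0563]
disc_handle_tip scene 0.62 [ -31.7388 -137.3773]
```

Request:
play_rows([
  [[0,-12,0,0,0,0],[0,-12,0,0,0,0],[0,-12,0,0,0,0],[0,-12,0,0,0,0],[0,-8,0,0,0,0]],
])

```text
time_s: 10.25
position: [0.5679, 0.0444, 0.0794]
tcp_rot: [[0.993, -0.118, -0.0], [-0.118, -0.993, 0.0], [-0.0, -0.0, -1.0]]
force: [0.5, -1.5, 0.2]
opening: 0.007
grasp_force: 0.9
```

Request:
play_rows([
  [[0,-4,0,0,0,0],[0,-3,0,0,0,0],[0,-2,0,0,0,0],[0,-2,0,0,0,0],[0,0,0,0,0,0]],
])

```text
time_s: 10.75
position: [0.5693, 0.0539, 0.0794]
tcp_rot: [[0.993, -0.12, 0.0], [-0.12, -0.993, 0.0], [-0.0, -0.0, -1.0]]
force: [0.2, -0.4, 0.5]
opening: 0.007
grasp_force: 0.1
```

Request:
play_rows([
  [[0,-2,0,0,0,0],[0,-2,0,0,0,0],[0,-2,0,0,0,0],[0,0,0,0,0,0]],
])

```text
time_s: 11.15
position: [0.5701, 0.0601, 0.0794]
tcp_rot: [[0.993, -0.119, 0.0], [-0.119, -0.993, 0.0], [0.0, -0.0, -1.0]]
force: [0.6, -0.8, -0.7]
opening: 0.006
grasp_force: 0.3
```

Request:
play_rows([
  [[0,-1,0,0,0,0],[0,-1,0,0,0,0],[0,-1,0,0,0,0],[0,0,0,0,0,0]],
])

```text
time_s: 11.55
position: [0.5699, 0.0616, 0.0794]
tcp_rot: [[0.993, -0.118, -0.001], [-0.118, -0.993, -0.002], [-0.001, 0.002, -1.0]]
force: [-1.3, -5.3, 0.3]
opening: 0.001
grasp_force: 2.8
```

```bash
python3 look.py
```

```text
t 11.55 now box [ 1.7034 92.5013] tips z 65.41033315038909 shift [-1.7326 92.364  65.6032] turn z 0.0009938682309458963 F [-1.3228 -5.3444  0.2621] op 0.0011964724790921896
rib side 0.8 [  5.3761 104.9065]
disc_handle_tip side 0.48 [ -17.8752 -133.7764]
plain_handle_tip side 0.7 [-34.1912 -62.7956]
rib scene 0.98 [ 14.3827 117.2385]
plain_handle_tip scene 0.6 [-42.1079 -66.534 ]
```

The cover is at its stop: the force jumped to 5 N, and finger plus rib add up to y = 106. I'll press 1 mm more, back off, and touch the plate (77 mm) to calibrate the real tip height.

Request:
play_rows([
  [[0,-1,0,0,0,0],[0,0,0,0,0,0],[0,10,0,0,0,0],[0,20,0,0,0,0],[0,0,3,0,0,0]],
])

```text
time_s: 12.45
position: [0.5675, 0.0325, 0.0767]
tcp_rot: [[0.993, -0.122, 0.001], [-0.122, -0.993, 0.0], [0.001, -0.001, -1.0]]
force: [0.1, 0.2, -0.6]
opening: 0.004
grasp_force: 0.0
```

Request:
play_rows([
  [[0,0,2,0,0,0],[0,0,1,0,0,0],[0,0,0,0,0,0]],
])

```text
time_s: 12.75
position: [0.5668, 0.0347, 0.0731]
tcp_rot: [[0.993, -0.118, -0.0], [-0.118, -0.993, 0.0], [-0.001, -0.0, -1.0]]
force: [0.4, 0.6, -0.7]
opening: 0.007
grasp_force: 0.0
```

Request:
play_rows([
  [[0,0,1,0,0,0],[0,0,1,0,0,0],[0,0,0,0,0,0]],
])

```text
time_s: 13.05
position: [0.5669, 0.0342, 0.0713]
tcp_rot: [[0.993, -0.119, -0.0], [-0.119, -0.993, 0.0], [-0.0, -0.0, -1.0]]
force: [0.8, -0.3, -0.2]
opening: 0.009
grasp_force: 0.0
```

```bash
python3 - <<'E'
from goal import *
p=bot.capture('scene')
a=cv2.resize(p['image'][120:270,160:420],None,fx=3,fy=3,interpolation=cv2.INTER_CUBIC)
cv2.imwrite('pics/scene5.png',a)
togo(V,0,0,0)
E
```

```text
t 13.1 now box [ 1.9620286  64.80806836] tips z 57.34289697116642 shift [-1.97529233 64.81190528 57.33810485] turn z 0.00034446777830268727 F [0.08949465 0.45288466 0.52242446] op 0.007529705657879243
```

View pics/scene5.png

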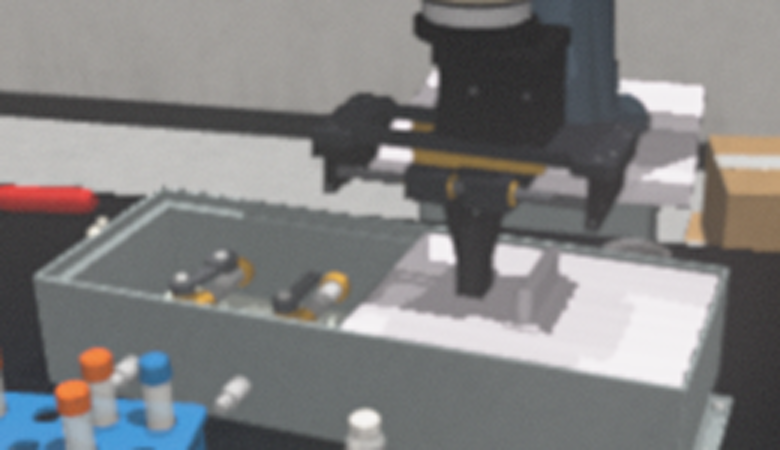

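The cover is parked, and the disc handle is the far-left one (y = -145, disc near (222,258)). No plate contact yet, so I keep probing down.

Request:
play_rows([
  [[0,0,1,0,0,0],[0,0,1,0,0,0],[0,0,0,0,0,0]],
])

```text
time_s: 13.4
position: [0.567, 0.0339, 0.0694]
tcp_rot: [[0.993, -0.119, 0.0], [-0.119, -0.993, -0.0], [0.0, -0.0, -1.0]]
force: [-0.2, -0.3, -0.1]
opening: 0.007
grasp_force: 0.0
```

Request:
play_rows([
  [[0,0,1,0,0,0],[0,0,1,0,0,0],[0,0,0,0,0,0]],
])

```text
time_s: 13.7
position: [0.567, 0.0339, 0.0693]
tcp_rot: [[0.993, -0.119, 0.001], [-0.119, -0.993, -0.0], [0.001, 0.0, -1.0]]
force: [-3.3, -0.1, 12.4]
opening: 0.005
grasp_force: 6.3
```

Contact at TCP z = 69.4 on the 77 mm plate, so the tips sit 7.6 mm above the TCP. Now rise, go over the bay and look.

Request:
play_rows([
  [[0,0,-20,0,0,0],[0,20,-35,0,0,0],[-5,45,-20,0,0,0],[-7,45,0,0,0,0],[-7,45,0,0,0,0]],
])

```text
time_s: 14.2
position: [0.5298, -0.1192, 0.1435]
tcp_rot: [[0.993, -0.118, 0.002], [-0.118, -0.993, -0.001], [0.003, 0.001, -1.0]]
force: [1.3, -0.1, -0.6]
opening: 0.005
grasp_force: 0.0
```

Request:
play_rows([
  [[-7,40,0,0,0,0],[-7,31,0,0,0,0],[0,0,0,0,0,0]],
])

```text
time_s: 14.5
position: [0.5066, -0.1905, 0.1425]
tcp_rot: [[0.992, -0.124, 0.001], [-0.124, -0.992, -0.002], [0.001, 0.001, -1.0]]
force: [-0.2, 0.6, 0.2]
opening: 0.003
grasp_force: 0.0
```

```bash
python3 - <<'E'
from goal import *
np.set_printoptions(precision=4,suppress=True)
togo(V,0,0,0)
for n in ['wrist','side','scene']:
    p=bot.capture(n)
    if n=='wrist':cv2.imwrite('pics/w6.png',p['image'])
    for q,z in (('disc_handle_tip',.055),('plain_handle_tip',.055),('disc_handle_pivot',.055),('plain_handle_pivot',.055),('cover_rib',.09)):
        for r in bot.pinpoint(p,q)[:1]: print(q,n,np.array(r['centre']),round(r['confidence'],2),w2box(V,atz(p,r['centre'],z)))
E
```

```text
t 14.5 now box [ -31.1024 -165.4105] tips z 128.50537788080638 shift [  30.1604 -165.7517  128.2902] turn z -0.0050005421126484845 F [-0.1979  0.5655  0.2386] op 0.0026503895861781247
disc_handle_tip wrist [292.6 195.3] 0.7 [ -27.017  -135.6255]
plain_handle_tip wrist [217.5 199.2] 0.76 [-30.5773 -61.9492]
disc_handle_pivot wrist [304.3 152. ] 0.86 [  14.7839 -148.0148]
plain_handle_pivot wrist [214.7 151.3] 0.6 [ 16.1145 -64.8747]
cover_rib wrist [ 10.4 180.8] 0.75 [ -1.5177 105.6745]
disc_handle_tip side [317.1 274.7] 0.56 [ -21.28   -133.9339]
disc_handle_pivot side [334.1 275.8] 0.62 [  14.693  -138.0034]
plain_handle_pivot side [332.6 251.5] 0.84 [ 14.3168 -70.0931]
cover_rib side [325.  189.7] 0.72 [  2.3471 104.635 ]
disc_handle_tip scene [236.3 207.8] 0.59 [ -23.3577 -126.7919]
plain_handle_tip scene [269.2 207.9] 0.42 [-45.9614 -59.8576]
disc_handle_pivot scene [218.4 214.1] 0.88 [  15.5717 -147.7994]
plain_handle_pivot scene [254.3 214.8] 0.87 [ -6.0073 -75.6017]
cover_rib scene [340.6 216.2] 0.74 [  8.0559 112.9448]
```

View pics/w6.png

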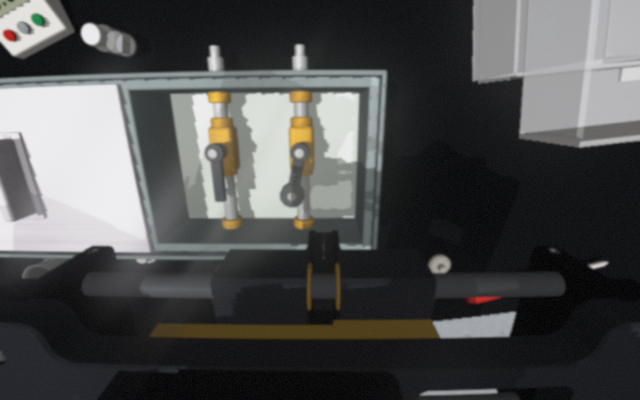

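The wrist view confirms the frame: disc at (292,195), which is box (-27,-136) and an angle of about 0.2; plain handle at (218,198); cover rib at y ≈ 105.7. Descend beside the disc, on its -y side.

Request:
play_rows([
  [[0,2,30,0,0,0],[0,0,35,0,0,0],[0,0,20,0,0,0],[0,0,12,0,0,0],[0,0,0,0,0,0]],
])

```text
time_s: 15.9
position: [0.5062, -0.1881, 0.044]
tcp_rot: [[0.993, -0.119, -0.003], [-0.119, -0.993, 0.002], [-0.003, -0.001, -1.0]]
force: [-0.3, -0.1, 1.2]
opening: 0.006
grasp_force: 0.0
```

```bash
python3 - <<'E'
from goal import *
np.set_printoptions(precision=1,suppress=True)
togo(V,-31,-163,53+7.6-14-14+6.4)
for a in np.arange(.2,1.58,.15):
    u=np.array([-np.cos(a),np.sin(a)]);t=np.array([np.sin(a),np.cos(a)])
    print(round(a,2),np.array([15,-145])+42*u-21*t)
E
```

```text
t 15.9 now box [ -31.8 -163.1] tips z 30.014118230412652 shift [ 0.8 -0.1 -9. ] turn z -6.667403619574352e-05 F [-0.3 -0.1  1.2] op 0.0058189485391323655
0.2 [ -30.3 -157.2]
0.35 [ -31.7 -150.3]
0.5 [ -31.9 -143.3]
0.65 [ -31.1 -136.3]
0.8 [ -29.3 -129.5]
0.95 [ -26.5 -123.1]
1.1 [ -22.8 -117.1]
1.25 [ -18.2 -111.8]
1.4 [ -12.8 -107.2]
1.55 [  -6.9 -103.4]
```

Request:
play_rows([
  [[1,-6,0,0,0,0],[-1,-7,0,0,0,0],[0,-7,0,0,0,0],[1,-7,0,0,0,0],[2,-7,0,0,0,0]],
])

```text
time_s: 16.4
position: [0.516, -0.1559, 0.0466]
tcp_rot: [[0.993, -0.119, 0.004], [-0.119, -0.993, -0.003], [0.005, 0.003, -1.0]]
force: [0.2, -3.4, 0.8]
opening: 0.003
grasp_force: 1.5
```

Request:
play_rows([
  [[3,-6,0,0,0,0],[4,-6,0,0,0,0],[5,-5,0,0,0,0],[4,-4,0,0,0,0],[0,0,0,0,0,0]],
])

```text
time_s: 16.9
position: [0.5326, -0.135, 0.0451]
tcp_rot: [[0.993, -0.118, -0.001], [-0.118, -0.993, 0.001], [-0.001, -0.001, -1.0]]
force: [-0.8, 0.1, 0.3]
opening: 0.001
grasp_force: 0.2
```

```bash
cat > look2.py <<'E'
from goal import *
np.set_printoptions(precision=3,suppress=True)
togo(V,-6.5,-103,0)
for n in ['wrist','side','scene']:
    p=bot.capture(n)
    if n=='wrist':cv2.imwrite('pics/w7.png',p['image'])
    for q,z in (('disc_handle_tip',.055),('plain_handle_tip',.055),('cover_rib',.09)):
        for r in bot.pinpoint(p,q)[:1]: print(q,n,np.array(r['centre']),round(r['confidence'],2),w2box(V,atz(p,r['centre'],z)))
E
python3 look2.py
```

```text
t 16.9 now box [ -11.9  -107.19] tips z 31.1227494882741 shift [ 5.427 -4.154 31.123] turn z 0.0007489962483694657 F [-0.848  0.129  0.275] op 0.0009045731937332738
disc_handle_tip wrist [317.2 212. ] 0.64 [  11.537 -103.081]
disc_handle_tip scene [239.3 217.4] 0.63 [ 14.693 -99.485]
plain_handle_tip scene [264.2 209. ] 0.53 [-37.59  -67.724]
cover_rib scene [337.1 216. ] 0.74 [  9.404 106.469]
```

Contact is made and the handle is nearly shut. Push to the stop in small steps.

Request:
play_rows([
  [[2,-1,0,0,0,0],[2,-1,0,0,0,0],[1,0,0,0,0,0],[0,0,0,0,0,0]],
])

```text
time_s: 17.9
position: [0.5374, -0.1347, 0.0453]
tcp_rot: [[0.993, -0.119, -0.001], [-0.119, -0.993, 0.0], [-0.001, -0.0, -1.0]]
force: [-2.6, -0.7, 0.7]
opening: 0.002
grasp_force: 0.9
```

Request:
play_rows([
  [[1,0,0,0,0,0],[1,0,0,0,0,0],[0,0,0,0,0,0]],
])

```text
time_s: 18.2
position: [0.5377, -0.1346, 0.0452]
tcp_rot: [[0.993, -0.118, -0.004], [-0.118, -0.993, 0.001], [-0.004, -0.001, -1.0]]
force: [-5.8, -0.9, 1.6]
opening: 0.008
grasp_force: 2.5
```

Position has stopped and force is climbing, so it's at the hard stop. One more mm, then back off and verify.

Request:
play_rows([
  [[1,0,0,0,0,0],[1,0,0,0,0,0],[0,0,0,0,0,0]],
])

```text
time_s: 18.5
position: [0.538, -0.1345, 0.0451]
tcp_rot: [[0.993, -0.118, -0.008], [-0.118, -0.993, 0.002], [-0.008, -0.001, -1.0]]
force: [-8.6, -1.4, 3.7]
opening: 0.005
grasp_force: 3.9
```

Request:
play_rows([
  [[-8,0,0,0,0,0],[-10,2,0,0,0,0],[0,0,-30,0,0,0],[0,0,-40,0,0,0],[-10,30,-30,0,0,0]],
])

```text
time_s: 19.0
position: [0.5116, -0.1622, 0.1473]
tcp_rot: [[0.993, -0.115, 0.004], [-0.115, -0.993, -0.0], [0.004, -0.0, -1.0]]
force: [0.6, -0.8, 0.6]
opening: 0.005
grasp_force: 0.0
```

Request:
play_rows([
  [[0,30,-20,0,0,0],[0,0,0,0,0,0],[0,0,0,0,0,0]],
])

```text
time_s: 19.3
position: [0.5067, -0.194, 0.1659]
tcp_rot: [[0.993, -0.121, 0.002], [-0.121, -0.993, -0.001], [0.002, 0.0, -1.0]]
force: [-0.3, -0.1, 0.6]
opening: 0.008
grasp_force: 0.0
```

```bash
python3 look2.py
```

```text
t 19.3 now box [ -30.615 -168.899] tips z 151.90888102594639 shift [ 23.665 -65.975 151.947] turn z -0.0016637721654078202 F [-0.348 -0.061  0.629] op 0.007717830158347047
disc_handle_tip wrist [257.9 149.8] 0.71 [  14.258 -102.93 ]
plain_handle_tip wrist [222.1 194.5] 0.63 [-32.72  -61.423]
cover_rib wrist [ 30.6 172.9] 0.93 [ -0.254 107.334]
disc_handle_tip side [336.6 259.8] 0.45 [ 22.114 -94.437]
cover_rib side [327.  189.9] 0.76 [  7.351 103.652]
disc_handle_tip scene [243.  219.1] 0.75 [ 18.972 -88.802]
plain_handle_tip scene [267.7 207.3] 0.56 [-47.6   -64.118]
cover_rib scene [339.5 217.8] 0.78 [ 15.055 112.767]
```

View pics/w7.png

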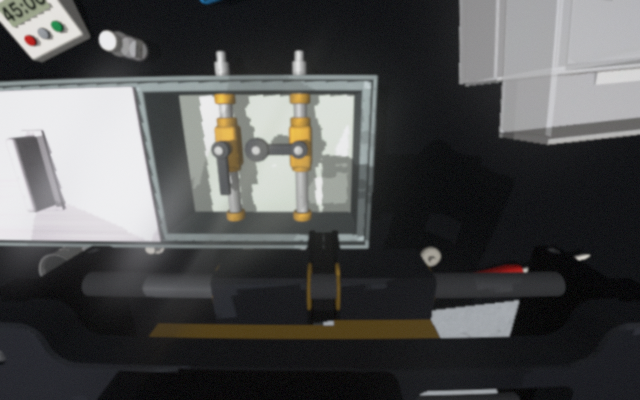

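The wrist view shows the disc handle lying across its pipe, with the disc at (258,150) and its pivot at (300,150). The plain handle is unchanged at (223,190), and the cover is aside at its stop. The arm is clear, so I hand in.

```bash
python3 -c "
from rig import bot
print(bot.hand_in())"
```

```text
the job is handed in; nothing more can be done
None
```

The job is handed in: the cover is pushed left to its end stop, the disc valve is turned clockwise to its hard stop (shut), the plain handle was left alone, and no surrounding items appeared to have moved; the verdict was not shown.

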